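# Screw the cap back on the hinge-grease pot

## Task

Put the brass cap back on the iron grease pot that is bolted to the bench: set it upright on the neck, turn it gently backwards (anticlockwise from above) until the thread drops into place, then screw it down clockwise until it is fully home on the pot's shoulder, and let go. Never force it, neither by pressing nor by turning against a stop, and leave the other ironmongery on the bench where it lies.

Things in the scene. Friction and masses are not known exactly. Their poses are not given: they have to be found in the camera images.
- cap: Loose brass screw cap, 0.22 to 0.37 kg, standing upright on the bench: round ribbed skirt 60 mm across and 37 mm high, open below, with a square boss on top (65 mm over all). Origin: on the axis at the skirt's lower rim; z up, x and y square to the boss's flats.
- cap_boss (a point): Middle of the cap's square grip boss, 51 mm above the rim. The boss is 26 x 26 mm and 28 mm tall, from 37 to 65 mm above the rim; its flats face the cap's x and y axes.
- cap_pins (a point): On the cap's axis at the height of its pins, 8 mm above the rim. Inside the skirt four steel pins 5 mm thick point inwards along the cap's +x, -x, +y and -y; their ends are 18.5 mm from the axis. The inside of the cap is 33 mm deep and 49.6 mm across.
- pot: Round iron grease pot, fixed to the bench, 84 mm across, with a foot flange 110 mm across and 9 mm high. Origin: on its axis on the bench. z up. Its yaw says nothing of how the thread is turned. More than 70 N between cap and pot counts as forcing it; all parts are rigid.
- pot_shoulder (a point): Centre of the pot's flat top (shoulder), 45 mm above the bench, on the axis of the neck. The steel neck with a four-start quick thread, 45.6 mm across, rises from it. Cap fully home: its rim lies on this shoulder, pins against the ribs of the thread, a hard stop both down and clockwise.
- neck_top (a point): Top of the neck's core, 31 mm above the shoulder. The core is 34 mm across up to 25 mm above the shoulder, then tapers to 24 mm at the top, so it guides the cap on (1.5 mm play each side).
- neck_crown (a point): On the axis, level with the thread's flat crowns, 20 mm above the shoulder; thread angle unknown. Going clockwise from above each quarter has a 26 degree entry slot, a 56 degree crown, an 8 degree rib 4 mm higher. The cap rests on the crowns (rim 14.5 mm above the shoulder), sometimes on ribs (18.5 mm), rarely in the slots. Clockwise on the crown its pins soon jam on the ribs.
- neck_slot (a point): On the axis, level with the slot floors, 9.5 mm above the shoulder. Turned back 0 to 56 degrees (80 from a rib), the cap falls 10.5 mm into the slots (rim 4 mm above the shoulder); ribs stop it at most 12 degrees on. Then clockwise 55 to 68 degrees: pins pass under the crowns and draw the cap 4 mm down, home. Pins have 1 mm play up and down; friction holds the cap when let go.
- rim_lock: Bystander: bronze rim lock case lying flat, 85 x 125 x 22 mm, origin under its centre.
- ring_handle: Bystander: black iron ring handle lying flat, ring 88 mm across, 12 mm thick, with a small plate on one side; origin under the ring's centre.
- padlock: Bystander: brass padlock lying flat, body 45 x 50 x 22 mm, shackle to +x; origin under the body's centre.
- escutcheon: Bystander: copper keyhole plate lying flat, 48 x 70 x 5 mm, origin under its centre.
There are look-alikes about, which are no part of the job. Several things have the shape of the cap; the one meant has the colours described above.

How it is judged:
By the outcome, as a careful person would: the job done as asked, in the order asked, and still so for the second after the job is handed in, with the robot touching nothing.
It also fails if it takes over 72 s, if anything falls off the work surface, if the arm or the gripper's body presses on something with over 40 N, if the wrist force passes 120 N, or if a joint passes its speed limit or range.

## Robot

A 6-joint arm with a two-finger parallel gripper is mounted at the origin on the work surface. World frame = base frame: x ahead of the robot, y to its left, z up, the work surface at z = 0. Lengths are in mm, angles in degrees, forces in N, time in s.
With the tool pointing down it reaches from about 300 to 875 mm from the base axis. Payload 6.4 kg.
Tool frame: the origin (TCP) lies midway between the tips of the shut fingers; the grasp point (between the pads) lies 19 mm behind it; z points along the fingers, y is the line along which they close (so a half turn about z gives the same grasp; the last joint's range is limited). The gripper opens to 85 mm and grips with 20 to 120 N. Pads are 22 mm wide; open, the fingers measure 114 mm over their backs; the gripper's body (76 mm by 85 mm) begins 54 mm behind the grasp point. The pads swing forward as they close: fully open they stand 13 mm farther back than shut.
Start: joints at [65.014, 10.359, 92.074, -0, 77.567, -11.82], TCP at [130.962, 559.902, 231.288] pointing down, gripper open.
Joint ranges: [-171.53, 171.53], [-51.25, 118.39], [17.06, 147.69], [-65.23, 245.23], [0, 150.52], [-178.68, 178.68]. Speed limits (degrees/s): [147.25, 147.25, 172.46, 180, 180, 180].

## Interface

Orientations are given as [roll, pitch, yaw] about the fixed x, y, z axes, in that order (R = Rz(yaw) Ry(pitch) Rx(roll)).
In Python, from workcell import arm gives the robot as it stands. The module is installed in compiled form; this text tells all that it offers.
- The arm moves only by the tool move_arm, never from a script. Its argument "targets" is one flat list of numbers, 7 for each row, row after row: the shift along the tool's x, y, z in cm, then the turn, a rotation vector about the tool's x, y, z in rad, then the closure, from -1 (fully open) to 1 (shut). In form: [dx, dy, dz, wx, wy, wz, grip, dx, dy, dz, wx, wy, wz, grip, ...]. A call has 1 to 12 rows; each row shifts and turns the commanded pose from where the row before left it, along the tool's axes as they then stand; what a row does not reach is not made up. A row lasts 1/10 s, in which the tool goes at most 50 mm and 8.59 degrees, less where a joint would pass 70% of its speed; a pose out of reach is approached as far as the arm can. A call is refused whole if a number of a shift passes 5 or a number of a turn 0.15, either way. A call with a gripper value outside its range is refused whole. The fingers move at their own pace and stop on an object; "newtons" is the grip in N (left out, the last holds). Time passes only in rows, so rows that do not move let the fingers close. It gives the time, the measured TCP pose, the force, the opening and the grip force at its end, in the units of the state.
- arm.get_obs(): the state, without advancing time (a new reading comes with each control period).
- arm.camera(name): name is "scene" or "side" or "wrist"; returns a dict with "frame" (420x560x3 uint8, red, green, blue), "K" (3x3 intrinsics, pixels), "rvec" (rotation vector, rad) and "tvec" (3), from world to camera coordinates, as OpenCV has them. Camera axes: x right, y down, z forward; pixel columns grow to the right and rows downward; lengths in mm; the calibration is good to about 2 mm. A picture is of the moment at which its call begins. There is no depth.
- arm.sign_off(): hands the job in; it is judged then, once.
Trained networks look in the newest picture that a camera, given by its name, has taken for a name from the list of things; names that differ only in an ending like _2 or _b are one class to them, and where a whole thing is asked for, a point or a joint stands for the part that bears it (a point fixed in the world has none). Each returns a list of dicts, best first, with "confidence" (0 to 1); they miss things now and then, are a little off and sometimes report something else, mostly with a low value. They report only what shows in the picture. A call takes as long as a camera call. They do not tell look-alikes from the thing itself.
- arm.recognise(camera, thing): "position" ([column, row] as shares, 0 to 1, of the picture: columns of its width, rows of its height, amid what is visible of it).
- arm.outline_of(camera, thing): "mask" (420x560 bool, what is visible of it) and "position" ([column, row] as shares, 0 to 1, of the picture: columns of its width, rows of its height, amid what is visible of it).
- arm.spot_point(camera, thing): "position" ([column, row] as shares, 0 to 1, of the picture: columns of its width, rows of its height: a listed point, or the origin of a listed thing).
The state is a dict: "t": time; "q": joint angles; "qd": joint speeds; "joint_efforts": joint torques, N m; "position": TCP position; "tcp_rot": TCP orientation; "wrist_force": force on the tool from outside, world axes, zero at the start; "torque": the same for the moment, N m; "finger_gap": finger opening in mm; "grasp_force": force on a finger pad.
Only numpy, scipy, OpenCV 4.12 (cv2) and the standard library are available. Lean on these libraries where they do the work, as an engineer would, in place of code of your own. Each camera call takes 0.05 s, during which the arm holds its last target. There are 200 camera calls.

## Working session

There is one attempt and no reset: what is moved stays moved. The work goes in short steps, Python scripts to look and compute and a tool call to move; the robot and the scene stay as the last step left them, time stands still between calls to the robot, and variables do not carry over. Pictures are saved under pics/ and viewed, at most 10 in all, crops included, and the job is handed in when it is done.

Besides the shell and the picture viewer there is one more tool, called by a JSON object that holds its "op" and its "data", one argument or row to a line. move_arm: Moves the arm, as the interface text tells. Its arguments: {"type":"object","properties":{"targets":{"type":"array"},"newtons":{"type":"number"}},"required":["targets"]}

```bash
mkdir -p pics
cat > h.py <<'E'
import numpy as np, cv2
from workcell import arm
def shot(n):
    c=arm.camera(n); return c
def ray(c,px):
    R=cv2.Rodrigues(np.array(c["rvec"],float))[0]; t=np.array(c["tvec"],float).ravel()
    u=cv2.undistortPoints(np.array([[px]],float),np.array(c["K"],float),None).ravel()
    d=R.T@np.array([u[0],u[1],1]); return -R.T@t,d/np.linalg.norm(d)
def tri(rs):
    A=sum(np.eye(3)-np.outer(d,d) for o,d in rs); b=sum((np.eye(3)-np.outer(d,d))@o for o,d in rs)
    return np.linalg.solve(A,b)
def atz(r,z):
    o,d=r; return o+d*(z-o[2])/d[2]
def proj(c,p):
    return cv2.projectPoints(np.array(p,float).reshape(-1,1,3),np.array(c["rvec"],float),np.array(c["tvec"],float),np.array(c["K"],float),None)[0].reshape(-1,2)
def px(p): return np.array(p)*[560,420]
def save(n,f): cv2.imwrite("pics/"+n+".png",cv2.cvtColor(f,cv2.COLOR_RGB2BGR))
E
python3 - <<'E'
from h import *
cs={}
for n in("scene","side"):
    c=shot(n);cs[n]=c
    for th in("cap_boss","cap","neck_top","pot_shoulder"):
        for r in arm.spot_point(n,th): print(n,th,px(r["position"]).round(1),round(r["confidence"],2))
save("both",np.vstack([cs["scene"]["frame"],cs["side"]["frame"]])[:, :]) if 0 else None
for n in cs: save(n+"0",cs[n]["frame"])
print(arm.get_obs())
E
```

```text
scene cap_boss [255.  228.1] 0.98
scene cap_boss [213.9 183.5] 0.97
scene cap_boss [203.4 248.6] 0.63
scene cap_boss [214.3 210.2] 0.55
scene cap [256.1 241.9] 0.89
scene cap [215.  201.8] 0.85
scene cap [211.4 229. ] 0.63
scene cap [208.3 264.2] 0.58
scene pot_shoulder [305.6 196.4] 0.93
side cap_boss [277.6 170.9] 0.94
side cap_boss [277.6 198. ] 0.86
side cap_boss [317.  186.8] 0.73
side cap_boss [358.2 201.1] 0.6
side cap [275.5 216.9] 0.96
side cap [355.  221.6] 0.96
side cap [310.5 200.3] 0.84
side cap [276.7 185.2] 0.79
side cap [291.7 246.1] 0.39
side neck_top [292. 243.] 0.82
side neck_top [287.7 249.3] 0.2
side pot_shoulder [290.3 253.7] 0.77
side pot_shoulder [292.9 242.9] 0.3
side pot_shoulder [268.  156.6] 0.25
{'t': 0.5, 'q': array([ 6.50133171e+01,  1.03610519e+01,  9.20776641e+01,  5.54844075e-04,
        7.75659769e+01, -1.18194542e+01]), 'qd': array([-0.04066103, -0.02463319, -0.11423604, -0.00577538, -0.00845135,
       -0.02158537]), 'joint_efforts': array([-3.70670405e-04, -4.44443607e+01, -3.51369524e+01, -9.82648407e-05,
        1.90370505e-03,  8.22143676e-06]), 'position': array([130.94991815, 559.87819808, 231.24078802]), 'tcp_rot': array([-1.79995518e+02, -1.49158218e-03,  1.66832652e+02]), 'wrist_force': array([-0.04153877,  0.23955731, -0.15331753]), 'torque': array([-0.01824896,  0.00745974, -0.03732841]), 'grasp_force': 0.0, 'finger_gap': 85.5004396232399}
```

View pics/scene0.png

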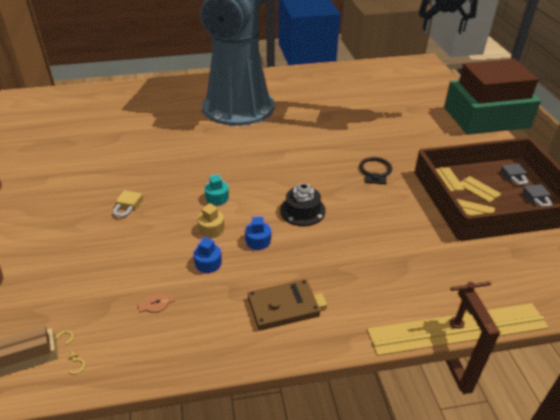

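View pics/side0.png

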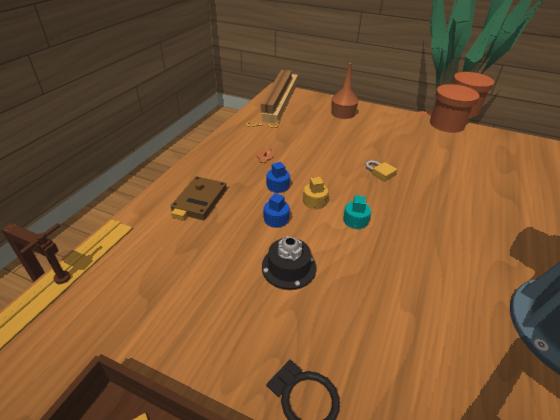

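Scene: the four cap shapes are teal (217,190), brass-yellow (211,221), blue (258,234) and blue (208,256). In the side view they are teal (357,212), brass (316,192), blue (277,210) and blue (278,178). Only the yellow one is brass, so it is the cap. The pot is at scene (303,203) and side (290,262). I'll confirm with an enlarged crop and triangulate.

Run:
```python
from h import *
a=shot("scene");b=shot("side")
f=np.hstack([cv2.resize(a["frame"][170:280,180:290],(390,390),interpolation=3),cv2.resize(b["frame"][150:260,262:372],(390,390),interpolation=3)])
save("crop0",f)
def T(p,q):return tri([ray(a,p),ray(b,q)]).round(1)
print("boss",T((214.3,210.2),(317,186.8)))
print("cap",T((211.4,229),(310.5,200.3)), "boss z51",atz(ray(a,(214.3,210.2)),51).round(1),atz(ray(b,(317,186.8)),51).round(1))
print("others",T((213.9,183.5),(358.2,201.1)),T((255,228.1),(277.6,198)),T((203.4,248.6),(277.6,170.9)))
print("shoulder",T((305.6,196.4),(290.3,253.7)),atz(ray(a,(305.6,196.4)),45).round(1),atz(ray(b,(290.3,253.7)),45).round(1),"necktop side",atz(ray(b,(292,243)),76).round(1))
w=shot("wrist");print(ray(w,(280,210)),w["K"])
for th in("cap","cap_boss","pot","pot_shoulder","neck_top"):
    for r in arm.spot_point("wrist",th): print(th,px(r["position"]).round(1),round(r["confidence"],2))
save("w0",w["frame"])
```

```text
boss [ 541.2 -124.6   54.4]
cap [ 553.6 -133.2    6. ] boss z51 [ 537.9 -124.2   51. ] [ 542.3 -129.6   51. ]
others [ 440.7 -116.2   52.7] [609.4 -45.7  51.5] [ 654.2 -157.1   46.8]
shoulder [518.8  89.9  45.4] [520.4  91.1  45. ] [518.1  87.4  45. ] necktop side [515.8  87.7  76. ]
(array([ 53.58260107, 577.62189519, 371.69965314]), array([ 0.28983859, -0.07474219, -0.95415261])) [[292.96837143   0.         281.83656026]
 [  0.         292.96837143 212.63492803]
 [  0.           0.           1.        ]]
```

View pics/crop0.png

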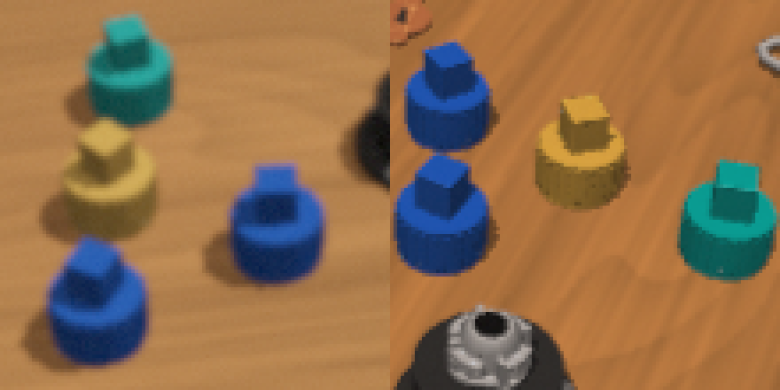

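Crop: the brass cap is the yellow one between the teal and the blue caps, at scene ≈(211,221). It is the only yellow one with the ribbed skirt and square boss. I'll move the wrist above it.

{"op": "move_arm", "data": {
  "targets": [-3.4,-3.5,0,0,0,0,-1,-3.4,-3.5,0,0,0,0,-1,-3.4,-3.5,0,0,0,0,-1,-3.4,-3.5,0,0,0,0,-1,-3.4,-3.5,0,0,0,0,-1,-3.4,-3.5,0,0,0,0,-1,-3.4,-3.5,0,0,0,0,-1,-3.4,-3.5,0,0,0,0,-1,-3.4,-3.5,0,0,0,0,-1,-3.4,-3.5,0,0,0,0,-1,-3.4,-3.5,0,0,0,0,-1,-3.4,-3.5,0,0,0,0,-1]
}}

```text
t: 2.1
position: [433.4, 56.0, 231.7]
tcp_rot: [180.0, 0.1, 166.8]
wrist_force: [1.0, 0.3, 0.3]
finger_gap: 85.2
grasp_force: 0.0
```

{"op": "move_arm", "data": {
  "targets": [-3.4,-3.5,0,0,0,0,-1,-3.4,-3.5,0,0,0,0,-1,-3.4,-3.5,0,0,0,0,-1,-3.4,-3.5,0,0,0,0,-1,-1.1,-1.5,0,0,0,0,-1,0,0,0,0,0,0,-1]
}}

```text
t: 2.7
position: [540.8, -128.7, 230.9]
tcp_rot: [-180.0, -0.0, 166.7]
wrist_force: [-0.0, 0.3, -0.9]
finger_gap: 85.6
grasp_force: 0.0
```

Run:
```python
from h import *
w=shot("wrist");save("w1",w["frame"])
for th in("cap","cap_boss"):
    for r in arm.spot_point("wrist",th):
        p=px(r["position"]); print(th,p.round(1),round(r["confidence"],2),atz(ray(w,p),51 if "boss" in th else 0).round(1))
o=arm.get_obs();print(o["t"],o["position"],o["tcp_rot"],o["q"].round(1))
```

```text
cap [358.6 211.7] 0.9 [602.5 -38.9  -0. ]
cap [277.5  93.3] 0.88 [ 435.4 -109.5    0. ]
cap [280.9 260.7] 0.78 [ 649.  -156.3    0. ]
cap [277.3 185.1] 0.63 [ 542.4 -135.7    0. ]
cap_boss [281.4 280.2] 0.77 [ 649.8 -155.7   51. ]
cap_boss [275.6  85.6] 0.67 [ 431.8 -109.8   51. ]
cap_boss [370.8 224.7] 0.63 [602.4 -37.4  51. ]
2.85 [ 539.69310066 -125.06271906  231.04062618] [ 1.79960335e+02 -6.31495456e-02  1.66873974e+02] [ -25.3    7.7   95.1    0.    77.2 -102.2]
```

View pics/w1.png

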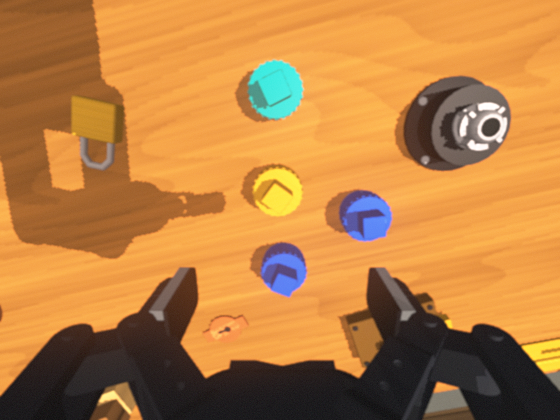

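Wrist view: brass cap at (277,190), with its boss top at about (276,195) turned roughly 35° in the image. Teal is at (276,90), the blues at (365,215) and (285,270), and the pot's neck at about (483,125). Next I'll measure the boss angle.

Run:
```python
from h import *
w=shot("wrist");f=w["frame"]
k=cv2.resize(f[150:230,240:320],(560,560),interpolation=cv2.INTER_CUBIC);save("c1",k)
from scipy.optimize import minimize
g=cv2.GaussianBlur(cv2.cvtColor(f,cv2.COLOR_RGB2GRAY),(3,3),0).astype(np.float32)
gx,gy=cv2.Sobel(g,5,1,0),cv2.Sobel(g,5,0,1)
mag=np.hypot(gx,gy)
# fit boss top square at z=65 by edge magnitude
best=[]
s=np.linspace(-13,13,27)
for x in np.arange(530,556,1.):
  for y in np.arange(-142,-112,1.):
    P=[]
    for a in range(0,90,3):
      c,sn=np.cos(np.radians(a)),np.sin(np.radians(a))
      q=np.concatenate([np.c_[s,0*s+13],np.c_[s,0*s-13],np.c_[0*s+13,s],np.c_[0*s-13,s]])
      P.append(np.c_[x+c*q[:,0]-sn*q[:,1],y+sn*q[:,0]+c*q[:,1],0*q[:,0]+65])
    uv=proj(w,np.array(P)).reshape(30,-1,2).astype(np.float32)
    v=cv2.remap(mag,uv[...,0],uv[...,1],1).mean(1)
    i=v.argmax();best.append((v[i],x,y,3*i))
best.sort(reverse=True);print(best[:6])
# skirt top rim mask centre
h=cv2.cvtColor(f,cv2.COLOR_RGB2HSV);m=((h[...,0]>20)&(h[...,0]<32)&(h[...,1]>150)).astype(np.uint8);m[:150]=0;m[230:]=0;m[:,:240]=0;m[:,320:]=0
n,l,st,ce=cv2.connectedComponentsWithStats(m);j=1+st[1:,4].argmax();print(st[j],ce[j],atz(ray(w,ce[j]),35))
```

```text
[(np.float32(110.58047), np.float64(543.0), np.float64(-135.0), np.int64(39)), (np.float32(110.06987), np.float64(544.0), np.float64(-135.0), np.int64(42)), (np.float32(107.77157), np.float64(541.0), np.float64(-132.0), np.int64(39)), (np.float32(107.65832), np.float64(544.0), np.float64(-136.0), np.int64(42)), (np.float32(100.95334), np.float64(541.0), np.float64(-133.0), np.int64(39)), (np.float32(100.550865), np.float64(543.0), np.float64(-136.0), np.int64(39))]
[ 251  170   49   48 1448] [276.97790055 194.33356354] [ 544.6154613  -132.53415916   35.        ]
```

View pics/c1.png

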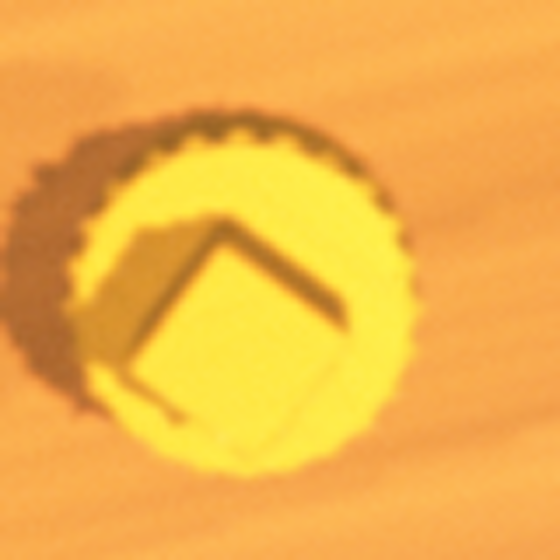

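Crop: boss top face corners at crop (222,245), (345,328), (248,458) and (130,370). The skirt-top disc is centred near (243,306). I'll convert these to world coordinates.

Run:
```python
from h import *
w=shot("wrist")
c=np.array([(222,245),(345,328),(248,458),(130,370)])/7+[240,150]
P=np.array([atz(ray(w,p),65)[:2] for p in c]);print(P.round(1),P.mean(0).round(1))
e=np.roll(P,-1,0)-P;print(np.hypot(*e.T).round(1),(np.degrees(np.arctan2(e[:,1],e[:,0]))%90).round(1))
print("rim",atz(ray(w,(240+243/7,150+306/7)),37).round(1))
a=shot("side");b=shot("scene")
print("reproj side/scene of boss mid",proj(a,[543,-133.5,51]),proj(b,[543,-133.5,51]))
for n in("side","scene"):
  for r in arm.spot_point(n,"cap_boss"): print(n,px(r["position"]).round(1))
# caps other distances
```

```text
[[ 526.2 -133.2]
 [ 543.2 -117.8]
 [ 560.4 -137.3]
 [ 542.2 -151.8]] [ 543. -135.]
[22.9 26.  23.3 24.6] [42.2 41.4 38.6 40.7]
rim [ 543.  -134.6   37. ]
reproj side/scene of boss mid [[317.28265479 185.82446495]] [[210.37486727 212.15996046]]
side [275.  169.8]
side [357.2 200.5]
side [316.9 185.8]
side [276.8 200.2]
scene [205.9 247.6]
scene [215.6 212.8]
scene [255.6 228.1]
scene [216.5 182.7]
scene [302.6 185. ]
```

{"op": "move_arm", "data": {
  "targets": [-0.5,-0.8,1.5,0,0,0,-0.4,0,0,1.8,0,0,0.126,-0.4,0,0,1.8,0,0,0.126,-0.4,0,0,1.8,0,0,0.126,-0.4,0,0,1.8,0,0,0.126,-0.4,0,0,1.3,0,0,0.126,-0.4,0,0,0,0,0,0,-0.4,0,0,0,0,0,0,-0.4]
}}

```text
t: 3.95
position: [543.2, -135.5, 130.7]
tcp_rot: [-180.0, -0.1, 130.9]
wrist_force: [0.1, 0.6, 0.2]
finger_gap: 60.1
grasp_force: 0.0
```

Run:
```python
from h import *
w=shot("wrist");f=w["frame"]
o=arm.get_obs();print(o["position"].round(1),o["tcp_rot"].round(1),o["finger_gap"],o["q"].round(1))
u=proj(w,[[542.5,-133.5,51]])[0].astype(int);print(u)
g=cv2.GaussianBlur(cv2.cvtColor(f,cv2.COLOR_RGB2GRAY),(3,3),0).astype(np.float32)
mag=np.minimum(np.hypot(cv2.Sobel(g,5,1,0),cv2.Sobel(g,5,0,1)),150)
best=[];s=np.linspace(-13,13,27);q=np.concatenate([np.c_[s,0*s+13],np.c_[s,0*s-13],np.c_[0*s+13,s],np.c_[0*s-13,s]])
for x in np.arange(535,552,1.):
  for y in np.arange(-144,-124,1.):
    P=[]
    A=range(30,52)
    for a in A:
      c,sn=np.cos(np.radians(a)),np.sin(np.radians(a))
      P.append(np.c_[x+c*q[:,0]-sn*q[:,1],y+sn*q[:,0]+c*q[:,1],0*q[:,0]+65])
    uv=proj(w,np.array(P)).reshape(len(A),-1,2).astype(np.float32)
    v=cv2.remap(mag,uv[...,0],uv[...,1],1).mean(1)
    i=v.argmax();best.append((v[i],x,y,A[i]))
best.sort(reverse=True);print([tuple(float(t) for t in b) for b in best[:5]])
for ang in [best[0][3]]:
  c,sn=np.cos(np.radians(ang)),np.sin(np.radians(ang));x,y=best[0][1:3]
  Q=np.array([(13,13),(13,-13),(-13,-13),(-13,13)])@np.array([[c,sn],[-sn,c]])+[x,y]
  z=cv2.resize(f,(800,600),interpolation=3)
  uv=proj(w,np.c_[Q,[65]*4])*800/560
  save("w2raw",z);cv2.polylines(z,[(uv).astype(np.int32)],True,(255,0,0),1)
  save("w2",z[100:500,150:650])
```

```text
[ 543.7 -135.7  131.4] [180.    0.  130.9] 59.737760913584346 [-26.1  14.8  99.1  -0.   66.1 -67. ]
[283 219]
[(92.36050415039062, 544.0, -135.0, 41.0), (86.20526123046875, 544.0, -134.0, 42.0), (83.49610900878906, 543.0, -134.0, 42.0), (79.70115661621094, 543.0, -135.0, 39.0), (79.57210540771484, 539.0, -130.0, 43.0)]
```

View pics/w2.png

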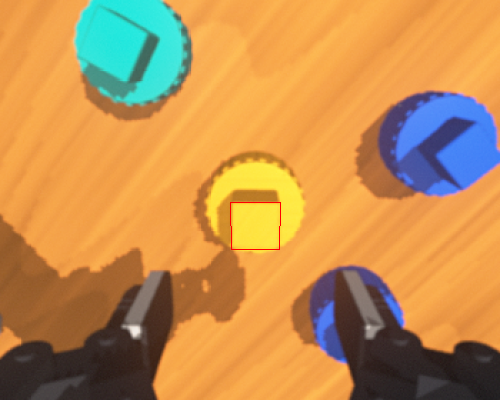

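The fit lies on the boss: top at (544,-135), angle 41°. Two camera heights agree. I'll descend and grip.

{"op": "move_arm", "data": {
  "targets": [0,0,2.5,0,0,0,-0.4,0,0,2.5,0,0,0,-0.4,0,0,2.0,0,0,0,-0.4,0,0,1.2,0,0,0,-0.4,0,0,0.6,0,0,0,-0.4,0,0,0.2,0,0,0,-0.4,0,0,0,0,0,0,-0.4],
  "newtons": 50
}}

```text
t: 4.7
position: [544.1, -135.7, 42.0]
tcp_rot: [180.0, 0.1, 130.8]
wrist_force: [0.4, -0.2, -0.2]
finger_gap: 59.9
grasp_force: 0.0
```

{"op": "move_arm", "data": {
  "targets": [0,0,0,0,0,0,0.2,0,0,0,0,0,0,0.6,0,0,0,0,0,0,1,0,0,0,0,0,0,1,0,0,0,0,0,0,1,0,0,0,0,0,0,1,0,0,0,0,0,0,1],
  "newtons": 50
}}

```text
t: 5.4
position: [544.1, -135.6, 42.2]
tcp_rot: [180.0, 0.1, 130.7]
wrist_force: [-1.4, 1.0, 6.6]
finger_gap: 25.3
grasp_force: 51.3
```

{"op": "move_arm", "data": {
  "targets": [0,0,-1,0,0,0,1,0,0,-2.5,0,0,0,1,0,0,-3.5,0,0,0,1,0,0,-3.5,0,0,0,1,1.5,1.8,-2.5,0,0,0,1,2.5,3.0,0,0,0,0,1,2.5,3.0,0,0,0,0,1,2.5,3.0,0,0,0,0,1,1.5,1.8,0,0,0,0,1,0,0,0,0,0,0,1,0,0,0,0,0,0,1]
}}

```text
t: 6.5
position: [569.8, 26.9, 170.9]
tcp_rot: [-179.9, -0.0, 130.8]
wrist_force: [1.1, -0.3, -3.9]
finger_gap: 25.3
grasp_force: 50.2
```

```bash
cat > pot.py <<'E'
from h import *
import sys,pickle
n=sys.argv[1]
w=shot("wrist");f=w["frame"];save(n,f);pickle.dump(w,open(n+".pkl","wb"))
o=arm.get_obs();print(o["t"],o["position"].round(1),o["tcp_rot"].round(1),o["wrist_force"].round(1),o["finger_gap"])
for th,z in(("neck_top",76),("neck_crown",65),("pot_shoulder",45),("pot",0)):
    for r in arm.spot_point("wrist",th):
        p=px(r["position"]); print(th,p.round(1),round(r["confidence"],2),atz(ray(w,p),z).round(1))
E
python3 pot.py w3
```

```text
6.55 [569.9  26.1 171. ] [-179.9   -0.   130.8] [ 0.3  0.4 -4.2] 24.8411654485287
neck_top [279.4 122.4] 0.74 [518.2  82.4  76. ]
neck_top [ 12.5 318.4] 0.54 [ 441.8 -220.6   76. ]
neck_crown [284.5 117.6] 0.74 [519.   87.7  65. ]
pot_shoulder [283.8 120.9] 0.57 [520.4  85.4  45. ]
pot [281.5 117.7] 0.81 [517.1  86.    0. ]
```

View pics/w3.png

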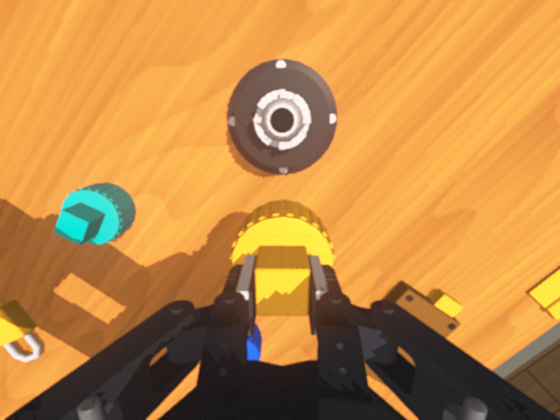

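Wrist view: the cap is held upright at (283,260). The pot's flange is centred near (282,117) and the neck hole near (282,121). I'll take a second view from the side to triangulate.

{"op": "move_arm", "data": {
  "targets": [1,3,0,0,0,0,1,1,3,0,0,0,0,1,0,0,0,0,0,0,1,0,0,0,0,0,0,1]
}}

```text
t: 7.15
position: [602.7, 80.5, 171.0]
tcp_rot: [-180.0, -0.0, 130.8]
wrist_force: [-0.6, 0.4, -3.0]
finger_gap: 25.3
grasp_force: 50.9
```

```bash
python3 pot.py w4
cat > fit.py <<'E'
from h import *
import pickle
R={}
for n in("w3","w4"):
    w=pickle.load(open(n+".pkl","rb"));f=w["frame"];g=cv2.cvtColor(f,cv2.COLOR_RGB2GRAY)
    c=proj(w,[518.5,88,76])[0];x,y=c.astype(int);x0,y0=x-25,y-25
    k=cv2.resize(g[max(y0,0):y0+50,x0:x0+50],None,fx=8,fy=8,interpolation=2);y0=max(y0,0)
    m=(k<90).astype(np.uint8);N,l,st,ce=cv2.connectedComponentsWithStats(m)
    for i in range(1,N):
        b=st[i]
        if 300<b[4]<40000 and b[0]>0 and b[1]>0 and b[0]+b[2]<k.shape[1] and b[1]+b[3]<k.shape[0]:
            p=(ce[i]+.5)/8-.5+[x0,y0];print(n,"hole",p.round(1),b[2:]/8,atz(ray(w,p),76).round(1))
            R.setdefault(n,[]).append(p)
    # flange circle z=9 r=55, core edge fits by gradient
    s=cv2.GaussianBlur(cv2.cvtColor(f,cv2.COLOR_RGB2GRAY),(3,3),0).astype(np.float32)
    mag=np.minimum(np.hypot(cv2.Sobel(s,5,1,0),cv2.Sobel(s,5,0,1)),150)
    t=np.radians(np.arange(0,360,3))
    for nm,r,z in(("flange",55,9),("coretop",12,76)):
        B=max((cv2.remap(mag,*[v[None].astype(np.float32) for v in proj(w,np.c_[X+r*np.cos(t),Y+r*np.sin(t),0*t+z]).T],1).mean(),X,Y) for X in np.arange(508,530,.5) for Y in np.arange(77,99,.5))
        print(n,nm,[round(float(v),1) for v in B])
if len(R)==2: print("tri",tri([ray(pickle.load(open(n+".pkl","rb")),R[n][0]) for n in R]))
E
python3 fit.py
```

```text
7.2 [602.5  80.1 171. ] [-179.9   -0.   130.7] [ 0.2 -0.5 -3.3] 25.068580399652326
neck_top [204.2 145.1] 0.62 [517.6  84.6  76. ]
neck_crown [210.1 144.5] 0.95 [519.5  85.6  65. ]
pot_shoulder [215.2 142.8] 0.66 [519.5  85.3  45. ]
pot [224.7 134.6] 0.94 [516.7  89.    0. ]
w3 hole [281.7 119.9] [  21.5     22.875 3064.25 ] [518.4  85.   76. ]
w3 flange [113.1, 518.5, 84.0]
w3 coretop [134.0, 518.5, 85.0]
w4 hole [187.  120.8] [ 8.375  8.75  93.75 ] [496.9  90.8  76. ]
w4 hole [205.9 145.1] [  21.125   22.    2861.375] [518.6  85.5  76. ]
w4 flange [122.7, 519.0, 85.0]
w4 coretop [129.7, 517.5, 82.5]
tri [512.15405024  92.1592131  115.91038352]
```

{"op": "move_arm", "data": {
  "targets": [1.5,-1.5,0,0,0,0,1,2.2,-2.2,0,0,0,0,1,1.5,-1.6,0,0,0,0,1,0.6,-0.7,1.0,0,0,0,1,0,0,1.6,0,0,0,1,0,0,1.0,0,0,0,1,0,0,0,0,0,0,1,0,0,0,0,0,0,1]
}}

```text
t: 8.2
position: [519.7, 85.3, 135.4]
tcp_rot: [-180.0, -0.0, 130.7]
wrist_force: [-0.1, 0.0, -3.4]
finger_gap: 25.0
grasp_force: 50.8
```

```bash
sed -i 's/R\[n\]\[0\]/R[n][-1]/' fit.py; python3 fit.py | tail -1
python3 - <<'E'
from h import *
o=arm.get_obs();print(o["t"],o["position"].round(2),o["tcp_rot"].round(2),o["wrist_force"].round(1),o["torque"].round(2))
fs=[]
for n in("side","scene"):
    c=shot(n);u=proj(c,[518.5,85,80])[0].astype(int)
    fs.append(cv2.resize(c["frame"][u[1]-50:u[1]+50,u[0]-50:u[0]+50],(400,400),interpolation=3))
save("s1",np.hstack(fs))
E
```

```text
tri [518.37069382  84.97744647  73.93175889]
8.2 [519.74  85.28 135.45] [-179.99   -0.    130.71] [-0.1  0.  -3.4] [-0.01  0.02  0.04]
```

View pics/s1.png

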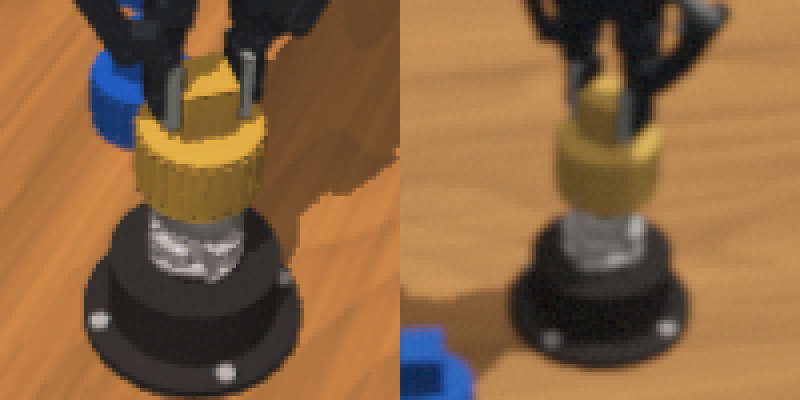

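Crops: the cap sits just over the neck, centred to within about 1 px to the right (side: cap 200, neck 196; scene: 607 against 602). I'll trim 1 mm in −y and lower it carefully.

{"op": "move_arm", "data": {
  "targets": [0,-0.1,1.0,0,0,0,1,0,0,1.0,0,0,0,1,0,0,0.6,0,0,0,1,0,0,0.1,0,0,0,1,0,0,0,0,0,0,1]
}}

```text
t: 8.8
position: [518.4, 84.9, 107.8]
tcp_rot: [-180.0, -0.0, 130.7]
wrist_force: [-0.3, 0.3, -3.6]
finger_gap: 25.0
grasp_force: 50.9
```

{"op": "move_arm", "data": {
  "targets": [0,0,0.1,0,0,0,1,0,0,0.1,0,0,0,1,0,0,0.1,0,0,0,1,0,0,0,0,0,0,1]
}}

```text
t: 9.2
position: [519.0, 84.9, 105.6]
tcp_rot: [180.0, 0.0, 130.7]
wrist_force: [-1.2, -0.2, -2.2]
finger_gap: 25.0
grasp_force: 51.1
```

{"op": "move_arm", "data": {
  "targets": [0,0,0.1,0,0,0,1,0,0,0,0,0,0,1]
}}

```text
t: 9.4
position: [519.2, 84.9, 105.3]
tcp_rot: [180.0, 0.0, 130.7]
wrist_force: [-4.1, -0.6, 4.8]
finger_gap: 25.0
grasp_force: 52.0
```

{"op": "move_arm", "data": {
  "targets": [0,0,0.1,0,0,0,1,0,0,0,0,0,0,1]
}}

```text
t: 9.6
position: [519.3, 84.8, 105.1]
tcp_rot: [180.0, 0.1, 130.8]
wrist_force: [-4.9, -0.2, 11.6]
finger_gap: 25.1
grasp_force: 52.9
```

{"op": "move_arm", "data": {
  "targets": [0,0,0.1,0,0,0,1,0,0,0,0,0,0,1]
}}

```text
t: 9.8
position: [519.4, 84.8, 105.0]
tcp_rot: [180.0, 0.1, 130.8]
wrist_force: [-8.8, -1.1, 18.7]
finger_gap: 24.8
grasp_force: 53.8
```

Contact at TCP ≈105.3 puts the rim about 18 mm above the shoulder, so the pins are probably on the ribs. I'll ease off and turn back gently.

{"op": "move_arm", "data": {
  "targets": [0.03,-0.04,-0.12,0,0,0,1,0,0,0,0,0,-0.06,1,0,0,0,0,0,-0.06,1,0,0,0,0,0,0,1]
}}

```text
t: 10.2
position: [519.2, 84.9, 104.4]
tcp_rot: [179.9, 0.1, 137.7]
wrist_force: [-1.0, -0.1, 2.9]
finger_gap: 25.0
grasp_force: 51.7
```

{"op": "move_arm", "data": {
  "targets": [0,0,0.05,0,0,-0.06,1,0,0,0,0,0,-0.06,1,0,0,0,0,0,0,1]
}}

```text
t: 10.5
position: [517.8, 84.9, 102.6]
tcp_rot: [-180.0, -0.0, 144.4]
wrist_force: [-0.4, 0.1, -3.5]
finger_gap: 24.9
grasp_force: 51.0
```

{"op": "move_arm", "data": {
  "targets": [0,0,0.1,0,0,0,1,0,0,0.1,0,0,0,1,0,0,0,0,0,0,1]
}}

```text
t: 10.8
position: [518.2, 84.8, 101.3]
tcp_rot: [-180.0, -0.0, 144.4]
wrist_force: [-2.8, 0.3, 3.2]
finger_gap: 25.4
grasp_force: 51.9
```

{"op": "move_arm", "data": {
  "targets": [0,0,0.1,0,0,0,1,0,0,0,0,0,0,1]
}}

```text
t: 11.0
position: [518.3, 84.8, 101.1]
tcp_rot: [-180.0, 0.0, 144.5]
wrist_force: [-5.9, 0.3, 9.3]
finger_gap: 25.4
grasp_force: 52.9
```

{"op": "move_arm", "data": {
  "targets": [0,0,0,0,0,-0.06,1,0,0,0,0,0,-0.06,1,0,0,0,0,0,-0.06,1,0,0,0,0,0,0,1]
}}

```text
t: 11.4
position: [519.4, 84.8, 101.2]
tcp_rot: [179.9, 0.1, 154.9]
wrist_force: [-1.4, -0.2, 5.7]
finger_gap: 24.7
grasp_force: 52.2
```

{"op": "move_arm", "data": {
  "targets": [0,0,0,0,0,-0.06,1,0,0,0,0,0,-0.06,1,0,0,0,0,0,0,1]
}}

```text
t: 11.7
position: [519.5, 84.9, 101.3]
tcp_rot: [180.0, 0.2, 161.7]
wrist_force: [-0.3, 0.7, 6.0]
finger_gap: 24.6
grasp_force: 52.2
```

{"op": "move_arm", "data": {
  "targets": [0,0,0,0,0,-0.06,1,0,0,0,0,0,-0.06,1,0,0,0,0,0,0,1]
}}

```text
t: 12.0
position: [519.5, 84.9, 101.2]
tcp_rot: [180.0, 0.2, 168.6]
wrist_force: [-0.4, 0.1, 6.0]
finger_gap: 25.0
grasp_force: 52.2
```

{"op": "move_arm", "data": {
  "targets": [0,0,0,0,0,-0.06,1,0,0,0,0,0,-0.06,1,0,0,0,0,0,0,1]
}}

```text
t: 12.3
position: [519.5, 84.9, 101.3]
tcp_rot: [180.0, 0.2, 175.5]
wrist_force: [-0.3, 0.0, 6.5]
finger_gap: 25.1
grasp_force: 52.2
```

{"op": "move_arm", "data": {
  "targets": [0,0,0,0,0,-0.06,1,0,0,0,0,0,-0.06,1,0,0,0,0,0,0,1]
}}

```text
t: 12.6
position: [519.6, 84.8, 101.3]
tcp_rot: [-180.0, 0.2, -177.6]
wrist_force: [-0.9, -0.2, 6.4]
finger_gap: 24.9
grasp_force: 52.1
```

{"op": "move_arm", "data": {
  "targets": [0,0,0,0,0,-0.06,1,0,0,0,0,0,0,1]
}}

```text
t: 12.8
position: [519.6, 84.8, 101.3]
tcp_rot: [-180.0, 0.2, -174.2]
wrist_force: [-1.5, -0.1, 4.8]
finger_gap: 25.0
grasp_force: 52.1
```

{"op": "move_arm", "data": {
  "targets": [0,0,0,0,0,-0.06,1,0,0,0,0,0,0,1]
}}

```text
t: 13.0
position: [519.7, 84.8, 101.2]
tcp_rot: [-180.0, 0.2, -170.8]
wrist_force: [0.4, -0.5, 5.6]
finger_gap: 25.0
grasp_force: 52.1
```

{"op": "move_arm", "data": {
  "targets": [0,0,0,0,0,-0.06,1,0,0,0,0,0,0,1]
}}

```text
t: 13.2
position: [519.5, 84.8, 100.9]
tcp_rot: [-180.0, 0.2, -167.4]
wrist_force: [0.9, 0.1, 4.2]
finger_gap: 25.2
grasp_force: 51.9
```

{"op": "move_arm", "data": {
  "targets": [0,0,0,0,0,-0.06,1,0,0,0,0,0,0,1]
}}

```text
t: 13.4
position: [518.6, 84.9, 99.9]
tcp_rot: [-180.0, 0.0, -164.0]
wrist_force: [2.5, 0.4, -0.4]
finger_gap: 24.8
grasp_force: 51.3
```

It has begun to drop, so the slot is here. I'll turn a touch more and lower.

{"op": "move_arm", "data": {
  "targets": [0,0,0,0,0,-0.05,1,0,0,0.15,0,0,0,1,0,0,0.15,0,0,0,1,0,0,0,0,0,0,1]
}}

```text
t: 13.8
position: [518.4, 84.8, 96.5]
tcp_rot: [-180.0, 0.0, -161.2]
wrist_force: [5.0, -0.3, -5.3]
finger_gap: 24.9
grasp_force: 50.6
```

{"op": "move_arm", "data": {
  "targets": [0,0,0.15,0,0,0,1,0,0,0.15,0,0,0,1,0,0,0,0,0,0,1]
}}

```text
t: 14.1
position: [517.8, 84.9, 93.4]
tcp_rot: [180.0, -0.1, -161.1]
wrist_force: [2.5, -0.1, -5.8]
finger_gap: 25.2
grasp_force: 50.7
```

{"op": "move_arm", "data": {
  "targets": [0,0,0.1,0,0,0,1,0,0,0.1,0,0,0,1,0,0,0,0,0,0,1]
}}

```text
t: 14.4
position: [517.9, 84.9, 91.7]
tcp_rot: [180.0, -0.0, -161.1]
wrist_force: [1.5, -0.1, -4.7]
finger_gap: 24.7
grasp_force: 50.8
```

{"op": "move_arm", "data": {
  "targets": [0,0,0.07,0,0,0,1,0,0,0,0,0,0,1]
}}

```text
t: 14.6
position: [517.9, 84.9, 91.1]
tcp_rot: [180.0, -0.0, -161.1]
wrist_force: [-0.3, 0.3, -2.4]
finger_gap: 25.1
grasp_force: 51.0
```

```bash
python3 -c "
from h import *
o=arm.get_obs();print(o['position'],o['tcp_rot'],o['wrist_force'],o['torque'],o['q'])"
```

```text
[517.91901533  84.89122962  91.1363111 ] [ 1.79985788e+02 -3.89909292e-02 -1.61082072e+02] [-0.33616722  0.28021051 -2.41876708] [-0.01647825 -0.09751332 -0.06192904] [-3.66111431e+00  1.40669614e+01  1.05525723e+02 -2.12443263e-03
  6.04487750e+01 -1.12577989e+02]
```

{"op": "move_arm", "data": {
  "targets": [0,0,0.06,0,0,0,1,0,0,0,0,0,0,1]
}}

```text
t: 14.8
position: [518.0, 84.9, 90.9]
tcp_rot: [180.0, -0.0, -161.1]
wrist_force: [-1.2, 0.4, 1.0]
finger_gap: 25.2
grasp_force: 51.7
```

{"op": "move_arm", "data": {
  "targets": [0,0,0,0,0,0.06,1,0,0,0,0,0,0.06,1,0,0,0.01,0,0,0.06,1,0,0,0,0,0,0,1]
}}

```text
t: 15.2
position: [518.6, 84.9, 90.9]
tcp_rot: [-180.0, 0.0, -171.4]
wrist_force: [0.7, -0.1, 0.7]
finger_gap: 25.0
grasp_force: 51.5
```

```bash
python3 -c "
from h import *
o=arm.get_obs();print(o['position'],o['tcp_rot'],o['wrist_force'],o['torque'])"
```

```text
[518.56413837  84.85595209  90.89108734] [-1.79991163e+02  4.14156508e-02 -1.71428140e+02] [ 0.72510995 -0.08562273  0.68525127] [-0.04278091 -0.04430679 -0.06307922]
```

{"op": "move_arm", "data": {
  "targets": [0,0,0.01,0,0,0.06,1,0,0,0.02,0,0,0.06,1,0,0,0.02,0,0,0.06,1,0,0,0,0,0,0,1]
}}

```text
t: 15.6
position: [518.1, 84.9, 90.0]
tcp_rot: [180.0, -0.0, 178.3]
wrist_force: [1.0, 0.0, -0.9]
finger_gap: 25.1
grasp_force: 51.3
```

{"op": "move_arm", "data": {
  "targets": [0,0,0.02,0,0,0.06,1,0,0,0.02,0,0,0.06,1,0,0,0,0,0,0,1]
}}

```text
t: 15.9
position: [518.1, 84.9, 89.5]
tcp_rot: [180.0, -0.0, 171.5]
wrist_force: [0.2, 0.3, -2.4]
finger_gap: 24.8
grasp_force: 51.1
```

```bash
python3 -c "
from h import *
o=arm.get_obs();print(o['position'],o['tcp_rot'],o['wrist_force'],o['torque'])"
```

```text
[518.05425438  84.90637588  89.52647803] [ 1.79999984e+02 -2.05239566e-02  1.71525595e+02] [ 0.15073374  0.30534341 -2.36887944] [ 0.06445485 -0.0335795   0.04553406]
```

{"op": "move_arm", "data": {
  "targets": [0,0,0.03,0,0,0.06,1,0,0,0.03,0,0,0.06,1,0,0,0.03,0,0,0.06,1,0,0,0,0,0,0,1]
}}

```text
t: 16.3
position: [518.1, 84.9, 88.6]
tcp_rot: [-180.0, -0.0, 161.2]
wrist_force: [0.9, 0.3, -2.5]
finger_gap: 25.1
grasp_force: 51.1
```

{"op": "move_arm", "data": {
  "targets": [0,0,0.03,0,0,0.06,1,0,0,0.03,0,0,0.06,1,0,0,0.02,0,0,0.06,1,0,0,0,0,0,0,1]
}}

```text
t: 16.7
position: [518.0, 84.9, 87.7]
tcp_rot: [-180.0, -0.0, 151.0]
wrist_force: [-0.2, -0.2, -2.1]
finger_gap: 24.9
grasp_force: 51.0
```

```bash
python3 -c "
from h import *
o=arm.get_obs();print(o['position'],o['tcp_rot'],o['wrist_force'],o['torque'])"
```

```text
[517.9963992   84.89190416  87.69798292] [-1.79985989e+02 -2.73496063e-02  1.50950647e+02] [-0.19730645 -0.15587401 -2.10977678] [ 0.03123086 -0.00097246  0.00596381]
```

{"op": "move_arm", "data": {
  "targets": [0,0,0.03,0,0,0.04,1,0,0,0.03,0,0,0.04,1,0,0,0,0,0,0,1]
}}

```text
t: 17.0
position: [518.2, 84.8, 87.3]
tcp_rot: [-180.0, -0.0, 146.4]
wrist_force: [0.4, 0.1, -3.4]
finger_gap: 24.8
grasp_force: 51.0
```

```bash
cat > s.py <<'E'
from h import *
o=arm.get_obs();print(o['t'],o['position'].round(2),o['tcp_rot'].round(2),o['wrist_force'].round(1),o['torque'].round(3))
E
python3 s.py
```

```text
17.0 [518.19  84.84  87.31] [-179.99   -0.    146.39] [ 0.4  0.1 -3.4] [-0.016  0.002  0.007]
```

{"op": "move_arm", "data": {
  "targets": [0,0,0.02,0,0,0.04,1,0,0,0,0,0,0,1]
}}

```text
t: 17.2
position: [518.4, 84.8, 87.3]
tcp_rot: [180.0, 0.0, 144.1]
wrist_force: [0.7, 0.1, -2.8]
finger_gap: 25.1
grasp_force: 51.1
```

```bash
python3 s.py
```

```text
17.2 [518.39  84.78  87.27] [1.8000e+02 2.0000e-02 1.4408e+02] [ 0.7  0.1 -2.8] [-0.118 -0.066  0.031]
```

{"op": "move_arm", "data": {
  "targets": [0,0,0.02,0,0,0.04,1,0,0,0,0,0,0,1]
}}

```text
t: 17.4
position: [518.7, 85.0, 87.3]
tcp_rot: [180.0, 0.0, 141.8]
wrist_force: [0.9, 1.3, -1.2]
finger_gap: 25.0
grasp_force: 51.2
```

```bash
python3 s.py
```

```text
17.4 [518.65  84.99  87.27] [1.7996e+02 4.0000e-02 1.4177e+02] [ 0.9  1.3 -1.2] [ 0.069 -0.112 -0.017]
```

{"op": "move_arm", "data": {
  "targets": [0,0,0.02,0,0,0.03,1,0,0,0,0,0,0,1]
}}

```text
t: 17.6
position: [518.7, 85.0, 87.2]
tcp_rot: [180.0, 0.1, 140.1]
wrist_force: [1.3, 1.4, 0.1]
finger_gap: 24.9
grasp_force: 51.3
```

```bash
python3 s.py
```

```text
17.6 [518.75  85.02  87.25] [1.7996e+02 5.0000e-02 1.4010e+02] [1.3 1.4 0.1] [ 0.234 -0.189  0.481]
```

{"op": "move_arm", "data": {
  "targets": [0,0,0.02,0,0,0.03,1,0,0,0,0,0,0,1]
}}

```text
t: 17.8
position: [518.7, 85.2, 87.2]
tcp_rot: [180.0, 0.0, 138.4]
wrist_force: [0.0, 1.6, 4.6]
finger_gap: 24.6
grasp_force: 52.3
```

```bash
python3 s.py
```

```text
17.8 [518.68  85.16  87.25] [1.7997e+02 5.0000e-02 1.3841e+02] [0.  1.6 4.6] [0.363 0.043 1.114]
```

The shoulder is reached (z 87.25 = 45 + 42.2) and the torque rises elastically at the clockwise stop. I'll relieve the wind-up and let go.

{"op": "move_arm", "data": {
  "targets": [0,0,-0.04,0,0,-0.02,1,0,0,0,0,0,0,1]
}}

```text
t: 18.0
position: [518.6, 85.1, 87.2]
tcp_rot: [179.9, 0.0, 139.4]
wrist_force: [0.5, 3.2, 1.6]
finger_gap: 24.4
grasp_force: 51.7
```

```bash
python3 s.py
```

```text
18.0 [518.59  85.13  87.24] [1.7995e+02 2.0000e-02 1.3945e+02] [0.5 3.2 1.6] [ 0.538 -0.184  0.618]
```

{"op": "move_arm", "data": {
  "targets": [0,0,0,0,0,0,0.2,0,0,0,0,0,0,0,0,0,0,0,0,0,-0.3,0,0,0,0,0,0,-0.3,0,0,-0.5,0,0,0,-0.3,0,0,-1.5,0,0,0,-0.3,0,0,-3,0,0,0,-0.3,0,0,-3,0,0,0,-0.3,0,0,0,0,0,0,-0.3]
}}

```text
t: 18.9
position: [521.3, 84.7, 171.9]
tcp_rot: [179.7, 0.4, 139.3]
wrist_force: [-0.3, -0.5, 0.6]
finger_gap: 55.5
grasp_force: 0.0
```

Run:
```python
from h import *
o=arm.get_obs();print(o["t"],o["position"].round(1),o["wrist_force"].round(1),o["tcp_rot"].round(1))
c=shot("side");u=proj(c,[518.5,85,70])[0].astype(int)
a=cv2.resize(c["frame"][u[1]-45:u[1]+55,u[0]-50:u[0]+50],(400,400),interpolation=3)
w=shot("wrist");u=proj(w,[518.5,85,100])[0].astype(int);print(u)
b=cv2.resize(w["frame"][max(u[1]-80,0):u[1]+80,u[0]-80:u[0]+80],(400,400),interpolation=3)
save("end",np.hstack([a,b]))
# boss-top fit: x,y,z,angle
g=cv2.GaussianBlur(cv2.cvtColor(w["frame"],cv2.COLOR_RGB2GRAY),(3,3),0).astype(np.float32)
mag=np.minimum(np.hypot(cv2.Sobel(g,5,1,0),cv2.Sobel(g,5,0,1)),150)
s=np.linspace(-13,13,27);q=np.concatenate([np.c_[s,0*s+13],np.c_[s,0*s-13],np.c_[0*s+13,s],np.c_[0*s-13,s]]);B=[]
for x in np.arange(514,524,1.):
  for y in np.arange(80,90,1.):
    for a in range(35,65):
      c,sn=np.cos(np.radians(a)),np.sin(np.radians(a))
      uv=proj(w,np.c_[x+c*q[:,0]-sn*q[:,1],y+sn*q[:,0]+c*q[:,1],0*q[:,0]+110]).astype(np.float32)
      B.append((cv2.remap(mag,uv[None,:,0],uv[None,:,1],1).mean(),x,y,a))
B.sort(reverse=True);print([tuple(float(t) for t in b) for b in B[:3]])
```

```text
18.9 [521.3  84.7 171.9] [-0.3 -0.5  0.6] [179.7   0.4 139.3]
[281 224]
[(89.34032440185547, 518.0, 86.0, 49.0), (88.84264373779297, 518.0, 86.0, 50.0), (88.18365478515625, 518.0, 86.0, 51.0)]
```

View pics/end.png

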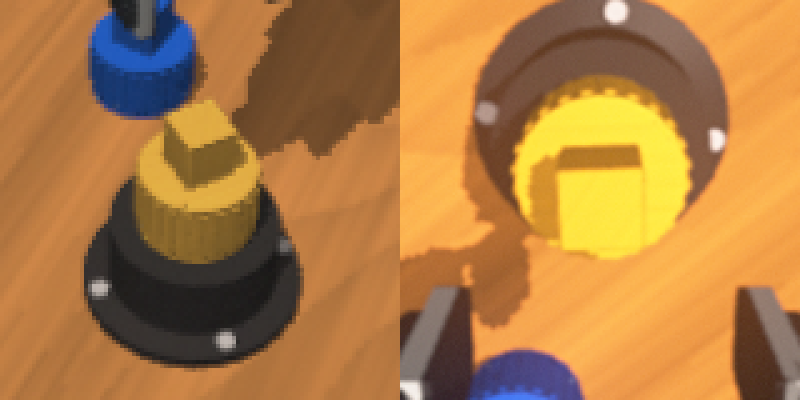

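The crops show the cap upright and seated flush on the pot's shoulder (side, rim at about (198,260)). Its boss angle matches the release angle, and the gripper is clear of it.

```bash
python3 -c "
from workcell import arm
print(arm.sign_off())"
```

```text
the job is handed in; nothing more can be done
None
```

The brass cap is on the grease pot, screwed clockwise to its stop with the rim on the shoulder, and let go; I handed the job in at about 19 s, with contact forces well under the limits and nothing else on the bench touched.

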